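Free a locked shield gate and hold it ajar

ROBOT

A 7-joint arm with a two-finger parallel gripper is mounted at the origin on the work surface. World frame = base frame: x ahead of the robot, y to its left, z up, the work surface at z = 0. Lengths are in m, angles in rad, forces in N, time in s.
With the tool pointing down it reaches from about 0.4 to 0.9 m from the base axis. Payload 5.5 kg.
Tool frame: the origin (TCP) lies between the finger pads; the fingertips stand bot.finger_overhang ahead of it and the grasp point (between the pads) lies 11 mm behind it (bot.finger_overhang is the distance from the TCP to the fingertips, in m); y points along the fingers, z is the direction in which the jaws open and shut, and the axes are right-handed (so a half turn about y gives the same grasp; the last joint's range is limited). The gripper opens to 92 mm and grips with 3 to 60 N. Pads are 19 mm wide; open, the fingers measure 130 mm over their backs; the gripper's body (75 mm by 190 mm) begins 47 mm behind the grasp point.
Start: joints at [1.506, 0.501, -0.427, 1.55, 0.221, 1.138, -0.21], TCP at [0.209, -0.615, 0.235] pointing down, gripper open.
Joint ranges: [-2.88, 2.88], [-0.31, 2.03], [-1.54, 1.56], [0.2, 2.42], [-1.41, 4.55], [0.19, 2.02], [-2.57, 2.57]. Speed limits (rad/s): [2.57, 2.57, 3.14, 3.14, 3.14, 3.14, 3.14].

INTERFACE

Orientations are given as a rotation vector (axis times angle).
In Python, from workcell import bot, imaging gives the robot as it stands.
- The arm moves only by the tool move_arm, never from a script. Its argument "targets" is a list that holds one entry, the list of rows, each a list of 5 numbers: the closure, from 0 (fully open) to 1 (shut), then the shift along the tool's x, y, z in units of 1 m (1.0 is 1 m), then the turn about the tool's y in units of 90 degrees (1.0 is 90 degrees). In form: [[[gripper, tx, ty, tz, twist], ...]]. A call has 1 to 20 rows; each row is the pose to reach, as a shift and turn from the pose commanded when the call began, along the tool's axes at that moment; what a row does not reach only later rows make up. A row lasts 1/8 s, in which the tool goes at most 62.5 mm and 10.7 degrees, less where a joint would pass 70% of its speed; a pose out of reach is approached as far as the arm can. A call with a number of a shift or a turn outside -1 to 1 is refused whole. A call with a gripper value outside its range is refused whole. The fingers move at their own pace and stop on an object; "grip_force" is the grip in N (left out, the last holds). Time passes only in rows, so rows that repeat a pose let the fingers close. It gives the time, the measured TCP pose, the force and the opening at its end, in the units of the state.
- bot.observe(): the state, without advancing time (a new reading comes with each control period).
- imaging.get_image(name): name is "side" or "top"; returns the picture (480x640x3 uint8, blue, green, red); there is no depth.
- imaging.camera_model(name): a dict with "intrinsics" (3x3 intrinsics, pixels), "R" (3x3) and "t" (3): a world point X has camera coordinates R X + t. Camera axes: x right, y down, z forward; pixel columns grow to the right and rows downward; lengths in m; the calibration is good to about 2 mm. A picture is of the moment at which its call begins. camera_model takes no time and is no camera call.
- bot.finish_job(): hands the job in, once; it reports no verdict.
Trained networks look in the newest picture that a camera, given by its name, has taken for a name from the list of things; names that differ only in an ending like _2 or _b are one class to them, and where a whole thing is asked for, a point or a joint stands for the part that bears it (a point fixed in the world has none). Each returns a list of dicts, best first, with "conf" (0 to 1); they miss things now and then, are a little off and sometimes report something else, mostly with a low value. They report only what shows in the picture. A call takes as long as a camera call. They do not tell look-alikes from the thing itself.
- imaging.trace(query, camera): "pixels" (480x640 bool, what is visible of it) and "uv" ([column, row] in pixels, amid what is visible of it).
- imaging.mark_of(query, camera): "uv" ([column, row] in pixels: a listed point, or the origin of a listed thing).
The state is a dict: "t": time; "q": joint angles; "qvel": joint speeds; "joint_efforts": joint torques, N m; "ee_pos": TCP position; "ee_rot": TCP orientation; "ft_force": force on the tool from outside, world axes, zero at the start; "ft_torque": the same for the moment, N m; "width": opening from 0.0 (shut) to 1.0 (fully open).
Only numpy, scipy, OpenCV 4.12 (cv2) and the standard library are available. Lean on these libraries where they do the work, as an engineer would, in place of code of your own. Each camera call takes 0.05 s, during which the arm holds its last target.

TASK

Use the red pry tool to lever up the orange lock clip on the yellow gate of the shield box until it pops fully up, and lay the tool back down on the bench clear of the box. Then take the gate's bolt by its black knob, lift the sagging bolt over the bent red lip of the keeper while drawing it out towards the hinge, and pull the spring-closed gate ajar by about 8 cm at its free edge. Finish while still holding the gate there with the gripper, the clip up, and leave everything else on the bench where it is.

Things in the scene. Friction and masses are not known exactly. Their poses are not given: they have to be found in the camera images.
- enclosure: Shield box fixed to the bench, open on top, 340 mm wide (its y), 220 mm deep (its x), 172 mm high; origin at the centre of its underside. Its own x points from the gate side (front, towards the robot) to its back, z up. The front plane (middle of the gate's thickness when shut) is at its x = -100 mm; the gate is hinged at its +y end and its free edge is at the -y end. It stands in a different place and yaw each time.
- gate (a joint): Gate of the shield box: yellow frame 14 mm thick with a clear pane, 260 mm from hinge to free edge, top at 172 mm. 0 = shut, grows (rad) as the free edge swings out of the box towards -x of the enclosure (clockwise seen from above), up to 1.2. A hinge spring shuts it: 0.4 Nm at 0, 1.0 Nm per rad more. The bolt and the clip ride on the gate. Shut, it has about 4 mm of play until the bolt is out of the keeper.
- gate_hinge (a point): Point on the gate's vertical hinge axis, at the height of the gate's top (172 mm). It does not move as the gate swings.
- gate_edge (a point): Top of the gate's free edge, 260 mm from gate_hinge.
- clip_lip (a point): Middle of the front edge of the underside of the clip's lip. The orange clip (44 mm wide along the gate, body 20 mm thick) sits on the gate's front and blocks the bolt's tail. Seen from the robot it is left of the knob, its middle 118 mm from the hinge. Its lip juts out 22 mm from its body towards the robot, 44 mm wide, 8 mm thick, underside at 148 mm when down, free space below. Axes as the enclosure's with the gate shut.
- clip (a joint): How far the clip has risen: 0 = down (snapped in, blocks the bolt), 0.034 m = fully up. A detent holds it down; it takes about 6 to 8 N upward under the lip, then after a millimetre or two it snaps free and its own light spring sends it fully up and keeps it there.
- pry_tool: Red-handled pry tool, lying on the bench. Origin under it at bench level; its x points to the blade's tip, z up. Handle 95 mm long (x from -75 to +20 mm), 18 mm wide, 26 mm high; flat steel blade 10 mm wide and 4 mm thick from x = +20 to +80 mm, its middle 13 mm above the underside. 80 g. It lies to the left or to the right of the box's front, the blade pointing roughly away from the robot (within 0.4 rad).
- pry_tip (a point): Tip of the pry tool's blade, 80 mm ahead of the tool's origin and 13 mm above its underside.
- bolt_knob (a point): Middle of the bolt's upright black knob, 16 mm in diameter, from 182 to 218 mm above the bench when the bolt is down, with a cap 20 mm in diameter and 6 mm thick above it. Stands 22 mm in front of the gate's middle plane and, with the bolt home, 215 mm from the hinge along the gate.
- bolt_draw (a joint): How far the bolt is drawn towards the hinge along the gate: 0 = home in the keeper, up to 0.042 m. Clear of the keeper beyond 0.020. Friction 1.5 N; it stays where it is left.
- bolt_lift (a joint): How far the bolt is lifted straight up in its worn guides: 0 = sagging, up to 0.016 m. It falls back by its own weight (150 g). Its nose clears the keeper's bent lip when lifted more than 7 mm.
- keeper_lip (a point): Middle of the top edge of the keeper's bent red lip, fixed on the box's post beyond the gate's free edge, 133 mm above the bench. The bolt's nose hangs 7 mm lower just beyond it, so the bolt cannot be drawn without lifting. The keeper's front cheek, 164 mm high, stops the gate from opening while the nose is in it.
- sample_bar: Bystander: aluminium bar 140 x 25 x 12 mm, origin under its centre.
- multimeter: Bystander: orange hand meter 170 x 85 x 36 mm, origin under its centre.
- tape_roll: Bystander: blue ring 90 mm in diameter, 24 mm high, origin under its centre.
- flask: Bystander: black drinking flask 68 mm in diameter, 160 mm high, origin under its centre.
- tin: Bystander: flat steel tin 80 mm in diameter, 30 mm high, origin under its centre.
- jar: Bystander: small amber jar 56 mm in diameter, 60 mm high, origin under its centre.
There are look-alikes about, which are no part of the job. Several things have the shape of the pry_tool; the one meant has the colours described above.

How it is judged:
By the outcome, as a careful person would: the job done as asked, in the order asked, and still so for the second after the job is handed in, while the arm keeps its last pose, push and grip.
It also fails if it takes over 72 s, if anything falls off the work surface, if the arm or the gripper's body presses on something with over 40 N, if the wrist force passes 120 N, or if a joint passes its speed limit or range.

## Working session

There is one attempt and no reset: what is moved stays moved. The work goes in short steps, Python scripts to look and compute and a tool call to move; the robot and the scene stay as the last step left them, time stands still between calls to the robot, and variables do not carry over. Pictures are saved under pics/ and viewed, and the job is handed in when it is done.

Besides the shell and the picture viewer there is one more tool, called after "Call:" by a JSON object that holds its "method" and its "body", one argument or row to a line. move_arm: Moves the arm, as the interface text tells. Its arguments: {"type":"object","properties":{"targets":{"type":"array","items":{"type":"array","items":{"type":"array","items":{"type":"number","minimum":-1,"maximum":1}}}},"grip_force":{"type":"number"}},"required":["targets"]}

```bash
ls; mkdir -p pics
python3 - <<'E'
from workcell import bot, imaging
import cv2
s=bot.observe(); print(s, bot.finger_overhang)
for n in ("side","top"):
    im=imaging.get_image(n); cv2.imwrite(f"pics/{n}0.png",im)
    print(n,imaging.camera_model(n))
    for q in ["pry_tip","pry_tool","clip_lip","bolt_knob","gate_hinge","gate_edge","keeper_lip","enclosure"]:
        print(q,[(round(d['conf'],2),[round(float(x),1) for x in d['uv']]) for d in imaging.mark_of(q,n)])
E
```

```text
pics
{'t': 0.0, 'q': array([ 1.50624035,  0.50188488, -0.42679811,  1.55144465,  0.22081131,
        1.13827219, -0.21028396]), 'qvel': array([ 9.81933347e-05, -4.75312218e-04,  1.12411138e-03,  1.06799187e-03,
        9.77849890e-05,  5.77187610e-04,  3.94853401e-04]), 'joint_efforts': array([-2.06694349e-04, -5.66593015e+01, -5.81609845e+00, -2.79113889e+01,
       -6.85154228e-02,  3.07788409e-02,  1.89770162e-04]), 'ee_pos': array([ 0.20899068, -0.61476984,  0.23365794]), 'ee_rot': array([-0.33834457,  2.04606314, -2.04205687]), 'ft_force': array([ 0.1775555 , -0.56933955,  0.41028108]), 'ft_torque': array([-0.05189884,  0.01144248, -0.02904086]), 'width': 1.0020764429867426} 0.008
side {'intrinsics': array([[493.45770879,   0.        , 327.89694025],
       [  0.        , 493.45770879, 232.34581707],
       [  0.        ,   0.        ,   1.        ]]), 'R': array([[-0.9825834 , -0.18467877,  0.02058207],
       [-0.10707502,  0.4721784 , -0.87497571],
       [ 0.15187103, -0.86194043, -0.48372914]]), 't': array([0.44907616, 0.16715506, 1.12165489])}
pry_tip [(0.89, [288.7, 353.0
[... 563 characters left out ...]
 0.        ,   1.        ]]), 'R': array([[-0.07075109, -0.99749247, -0.00175031],
       [-0.9763359 ,  0.06960975, -0.20475033],
       [ 0.20435875, -0.01277742, -0.97881267]]), 't': array([0.06342375, 0.47102991, 1.35332877])}
pry_tip [(0.68, [205.2, 380.3]), (0.62, [267.5, 307.0]), (0.54, [233.6, 240.2])]
pry_tool [(0.63, [276.7, 280.4]), (0.58, [226.7, 271.7]), (0.53, [225.1, 354.7])]
clip_lip [(0.75, [295.9, 193.5])]
bolt_knob [(0.69, [333.2, 180.9])]
gate_hinge [(0.65, [253.7, 170.8]), (0.56, [299.3, 196.1]), (0.52, [443.5, 186.5]), (0.25, [217.8, 160.6])]
gate_edge [(0.78, [346.0, 179.5])]
keeper_lip [(0.72, [350.7, 194.9]), (0.62, [225.1, 270.6])]
enclosure [(0.63, [305.5, 159.7])]
```

View pics/side0.png

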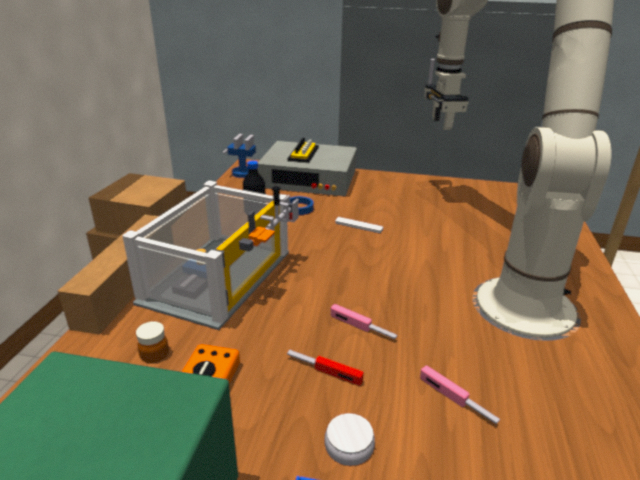

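View pics/top0.png

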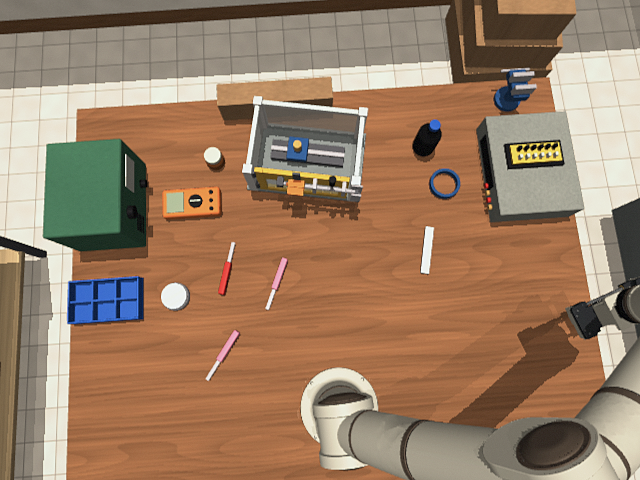

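The red tool is at top (227,268), blade tip (234,242). In the side view its tip is at (289,353). The box is ahead, with the clip at top (296,188) and the knob at (333,181). I'll measure next.

```bash
cat > h.py <<'E'
import numpy as np, cv2
from workcell import bot, imaging
from scipy.spatial.transform import Rotation as Rn
CM={n:imaging.camera_model(n) for n in("side","top")}
def ray(n,uv):
    c=CM[n]; d=np.linalg.inv(c["intrinsics"])@np.array([uv[0],uv[1],1.]); return -c["R"].T@c["t"], c["R"].T@d
def onz(n,uv,z):
    o,d=ray(n,uv); return o+d*(z-o[2])/d[2]
def tri(a,b):
    A=[];B=[]
    for n,uv in(("side",a),("top",b)):
        o,d=ray(n,uv); d=d/np.linalg.norm(d); P=np.eye(3)-np.outer(d,d); A.append(P);B.append(P@o)
    return np.linalg.lstsq(np.vstack(A),np.hstack(B),rcond=None)[0]
def proj(n,X):
    c=CM[n]; p=c["intrinsics"]@(c["R"]@np.array(X)+c["t"]); return p[:2]/p[2]
def crop(n,u,v,w,h,s,name,im=None):
    im=imaging.get_image(n) if im is None else im
    cv2.imwrite(f"pics/{name}.png",cv2.resize(im[v:v+h,u:u+w],None,fx=s,fy=s,interpolation=cv2.INTER_CUBIC))
E
python3 - <<'E'
from h import *
np.set_printoptions(precision=4,suppress=True)
print("knob",tri((275.7,199.1),(333.2,180.9)),onz("top",(333.2,180.9),.2),onz("side",(275.7,199.1),.2))
print("lip",tri((270.8,237.4),(295.9,193.5)),onz("top",(295.9,193.5),.148),onz("side",(270.8,237.4),.148))
print("hinge",onz("top",(253.7,170.8),.172),onz("side",(214.2,251.5),.172))
print("edge",onz("top",(346,179.5),.172),onz("side",(280.2,200.7),.172))
print("tip",tri((288.7,353),(233.6,242)),onz("top",(233.6,240.2),.013),onz("side",(288.7,353),.013))
for n in("top","side"):
    im=imaging.get_image(n)
    m=((im[...,2]>150)&(im[...,1]<50)&(im[...,0]<50)).astype(np.uint8)
    k,l,st,ce=cv2.connectedComponentsWithStats(m)
    for i in range(1,k):
        if st[i,4]>15: print(n,st[i],ce[i])
im=cv2.imread("pics/top0.png"); crop("top",205,230,70,80,8,"t1",im); crop("top",235,85,150,130,5,"t2",im)
im=cv2.imread("pics/side0.png"); crop("side",200,170,130,130,5,"s2",im);crop("side",270,340,110,60,7,"s1",im)
E
```

```text
knob [ 0.5896 -0.0249  0.1936] [ 0.5888 -0.0243  0.2   ] [ 0.5843 -0.0112  0.2   ]
lip [0.5744 0.0758 0.1499] [0.5775 0.0761 0.148 ] [0.5728 0.0734 0.148 ]
hinge [0.6415 0.1846 0.172 ] [0.6523 0.1925 0.172 ]
edge [ 0.5995 -0.0604  0.172 ] [ 0.5886 -0.0623  0.172 ]
tip [0.484  0.2711 0.011 ] [0.4894 0.2706 0.013 ] [0.483  0.2732 0.013 ]
side [316 356  47  22 335] [339.2328 366.7672]
```

View pics/t1.png

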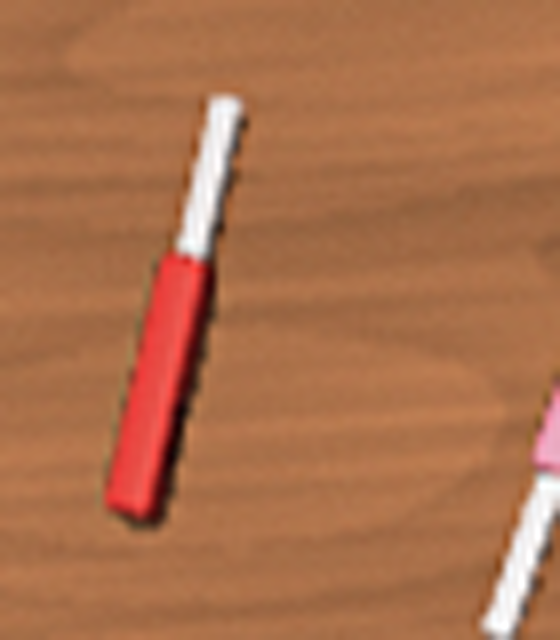

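View pics/t2.png

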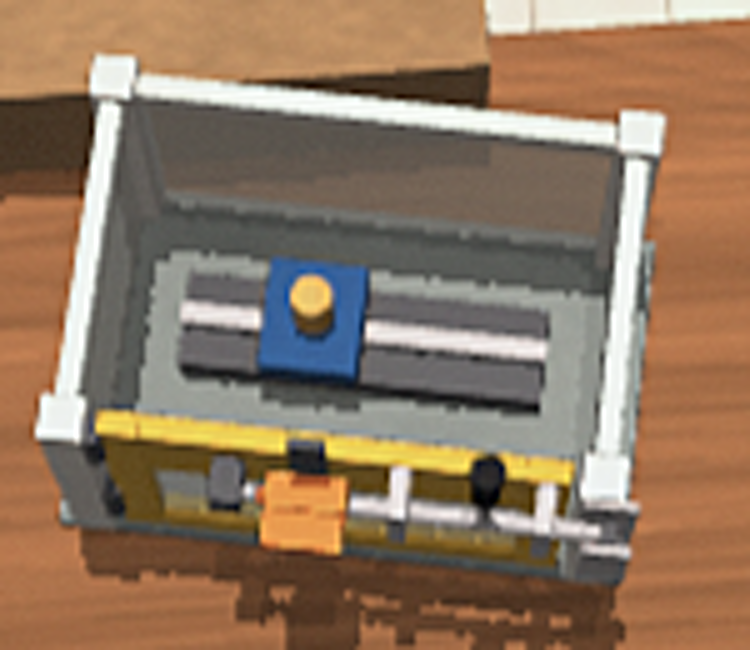

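View pics/s2.png

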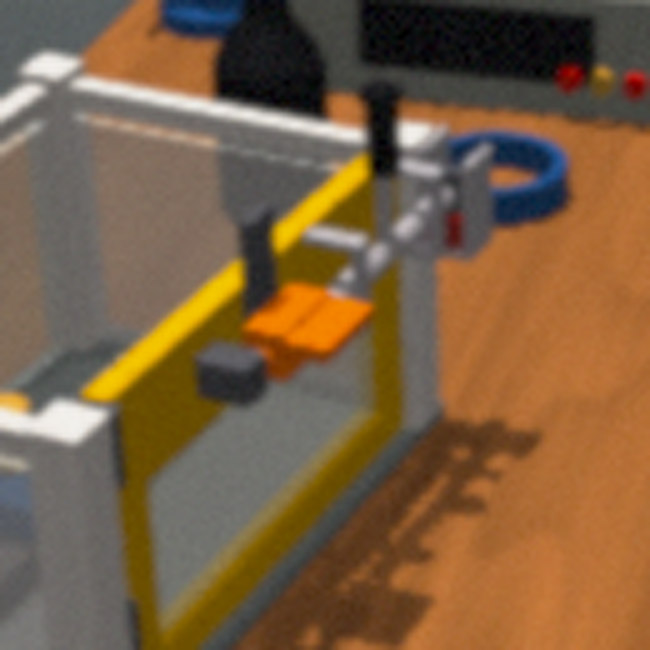

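View pics/s1.png

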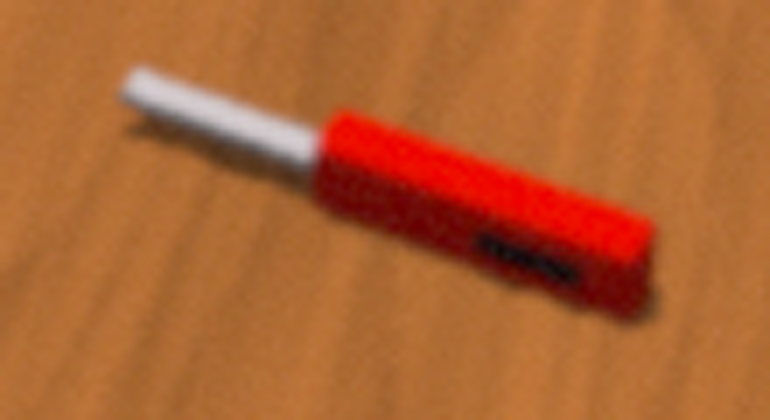

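Run:
```python
from h import *
np.set_printoptions(precision=4,suppress=True)
T=lambda x,y:(235+x/5-.5+.1,85+y/5-.4)
S=lambda x,y:(200+x/5-.4,170+y/5-.4)
a=onz("top",T(97,421),.172); b=onz("top",T(573,468),.172)
print("gate L,R mid",a,b,np.linalg.norm(b-a), np.arctan2(*(a-b)[[0,1]]))
a2=onz("side",S(97,390),.172); b2=onz("side",S(368,160),.172)
print("side",a2,b2)
print("knob cap", onz("top",T(487,458),.224), onz("side",S(383,90),.224), tri(S(383,90),T(487,461)))
# lip top front edge corners (z=.156)
for p in((261,549),(341,553)): print("lipfront",onz("top",T(*p),.156))
for p in((318,356),(372,312)): print("lipfront side",onz("side",S(*p),.156 if 0 else .148))
U=lambda x,y:(205+x/8-.45,230+y/8-.45)
V=lambda x,y:(270+x/7-.45,340+y/7-.45)
print("blade tip",onz("top",U(228,100),.015),onz("side",V(138,73),.015))
print("handle front top",onz("top",U(187,260),.026),onz("side",V(330,133-10),.026))
print("handle rear top",onz("top",U(132,508),.026),onz("side",V(630,243),.026))
```

```text
gate L,R mid [0.6471 0.1836 0.172 ] [ 0.6025 -0.0693  0.172 ] 0.25676221238398483 0.17466656115001655
side [0.6487 0.1763 0.172 ] [ 0.6034 -0.0537  0.172 ]
knob cap [ 0.5937 -0.0208  0.224 ] [ 0.5852 -0.0214  0.224 ] [ 0.5884 -0.0211  0.225 ]
lipfront [0.5743 0.1005 0.156 ]
lipfront [0.569  0.0577 0.156 ]
lipfront side [0.5844 0.0912 0.148 ]
lipfront side [0.5728 0.0485 0.148 ]
blade tip [0.4835 0.2721 0.015 ] [0.4835 0.2669 0.015 ]
handle front top [0.4235 0.2872 0.026 ] [0.4251 0.2867 0.026 ]
handle rear top [0.3357 0.3097 0.026 ] [0.3405 0.3137 0.026 ]
```

```bash
cat >> h.py <<'E'
def rows(wps):
    """wps: list of (world xyz, yaw of tool z axis [mod pi]) -> tool-frame shift and twist units"""
    s=bot.observe(); p=s["ee_pos"]; R=Rn.from_rotvec(s["ee_rot"]).as_matrix()
    y0=np.arctan2(R[1,2],R[0,2]); print("t",s["t"],"pos",p.round(4),"zyaw",round(y0,3),"q",s["q"].round(2),"F",s["ft_force"].round(1),"w",round(s["width"],3), "tilt",R[:,1].round(3))
    for X,yaw in wps:
        d=R.T@(np.array(X)-p)
        dy=0 if yaw is None else -((yaw-y0+np.pi/2)%np.pi-np.pi/2)  # tool y down: + twist is cw from above
        print("X",np.round(X,4),"-> shift",d.round(4),"twist",round(dy/(np.pi/2),3))
E
python3 - <<'E'
from h import *
R=Rn.from_rotvec(bot.observe()["ee_rot"]).as_matrix(); print(R.round(3)); print((R@Rn.from_euler('y',.1).as_matrix())[:,2].round(3))
ya=-.272+np.pi/2
rows([((.42,-.4,.3),None),((.5,-.1,.3),None),((.417,.289,.2),ya)])
E
```

```text
[[-0.947  0.     0.322]
 [-0.322 -0.    -0.947]
 [-0.    -1.     0.   ]]
[ 0.226 -0.974  0.   ]
t 1.0 pos [ 0.2093 -0.6154  0.2347] zyaw -1.243 q [ 1.51  0.5  -0.43  1.55  0.22  1.14 -0.21] F [-0.9  0.1  0.1] w 1.001 tilt [ 0. -0. -1.]
X [ 0.42 -0.4   0.3 ] -> shift [-0.2689 -0.0653 -0.1361] twist 0.0
X [ 0.5 -0.1  0.3] -> shift [-0.4412 -0.0653 -0.3943] twist 0.0
X [0.417 0.289 0.2  ] -> shift [-0.4878  0.0347 -0.7894] twist 0.382
```

Call:
{"method": "move_arm", "body": {
  "targets": [
    [[0,-0.05,-0.065,-0.025,0],[0,-0.1,-0.065,-0.05,0],[0,-0.15,-0.065,-0.075,0],[0,-0.2,-0.065,-0.1,0],[0,-0.25,-0.065,-0.125,0.05],[0,-0.29,-0.065,-0.17,0.1],[0,-0.325,-0.065,-0.22,0.15],[0,-0.36,-0.065,-0.27,0.2],[0,-0.395,-0.065,-0.32,0.25],[0,-0.43,-0.065,-0.37,0.3],[0,-0.44,-0.065,-0.42,0.34],[0,-0.45,-0.065,-0.48,0.38],[0,-0.46,-0.065,-0.54,0.38],[0,-0.47,-0.065,-0.6,0.38],[0,-0.475,-0.065,-0.66,0.38],[0,-0.48,-0.03,-0.72,0.38],[0,-0.488,0,-0.77,0.38],[0,-0.488,0.035,-0.789,0.38],[0,-0.488,0.035,-0.789,0.38],[0,-0.488,0.035,-0.789,0.38]]
  ]
}}

```text
t: 3.5
ee_pos: [0.4148, 0.2913, 0.1984]
ee_rot: [-0.274, -2.079, 2.082]
ft_force: [0.4, 0.7, -1.0]
width: 0.997
```

Run:
```python
from h import *
ya=-.272+np.pi/2
rows([((.415,.289,.1),ya),((.415,.289,.012),ya)])
```

```text
t 3.5 pos [0.4148 0.2913 0.1984] zyaw -1.834 q [-0.47  0.27 -0.22  1.95  0.07  0.94 -2.57] F [ 0.4  0.7 -1. ] w 0.997 tilt [-0.002 -0.001 -1.   ]
X [0.415 0.289 0.1  ] -> shift [-0.0009  0.0984  0.0019] twist 0.006
X [0.415 0.289 0.012] -> shift [-0.001   0.1864  0.0018] twist 0.006
```

Call:
{"method": "move_arm", "body": {
  "targets": [
    [[0,-0.001,0.05,0.002,-0.02],[0,-0.001,0.1,0.002,-0.02],[0,-0.001,0.14,0.002,-0.02],[0,-0.001,0.165,0.002,-0.02],[0,-0.001,0.18,0.002,-0.02],[0,-0.001,0.186,0.002,-0.02],[0,-0.001,0.186,0.002,-0.02],[0.5,-0.001,0.186,0.002,-0.02],[1,-0.001,0.186,0.002,-0.02],[1,-0.001,0.186,0.002,-0.02],[1,-0.001,0.186,0.002,-0.02],[1,-0.001,0.186,0.002,-0.02],[1,-0.001,0.186,0.002,-0.02]]
  ],
  "grip_force": 55
}}

```text
t: 5.12
ee_pos: [0.4177, 0.2865, 0.0137]
ee_rot: [-0.25, -2.095, 2.095]
ft_force: [-0.5, -0.2, 0.1]
width: 0.392
```

Run:
```python
from h import *
crop("side",240,280,200,150,4,"s3")
rows([])
```

```text
t 5.175 pos [0.4177 0.2866 0.0137] zyaw -1.808 q [-0.57  0.56 -0.1   2.05  0.1   0.54 -2.55] F [-0.2  0.3 -0.3] w 0.354 tilt [-0. -0. -1.]
```

View pics/s3.png

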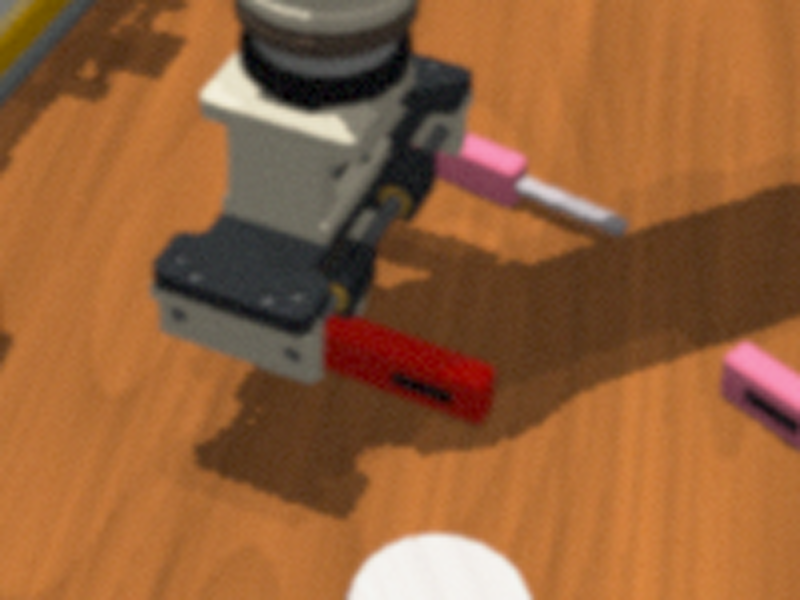

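The fingers straddle the red handle, seen at about (330–490, 350) in the crop, and are still closing (width 0.354).

Call:
{"method": "move_arm", "body": {
  "targets": [
    [[1,0,0,0,0],[1,0,0,0,0],[1,0,0,0,0],[1,0,0,0,0],[1,0,-0.03,0,0],[1,0,-0.06,0,0],[1,0,-0.1,0,0],[1,0,-0.1,0,0]]
  ]
}}

```text
t: 6.18
ee_pos: [0.4197, 0.288, 0.1166]
ee_rot: [-0.255, -2.102, 2.093]
ft_force: [0.3, 0.2, -1.5]
width: 0.189
```

Run:
```python
from h import *
np.set_printoptions(precision=4,suppress=True)
rows([])
for n in("side","top"):
    im=imaging.get_image(n); cv2.imwrite(f"pics/{n}4.png",im)
    print(n,[(round(d['conf'],2),[round(float(x),1) for x in d['uv']]) for d in imaging.mark_of("pry_tip",n)])
crop("side",200,180,200,150,4,"s4",cv2.imread("pics/side4.png"))
crop("top",180,180,160,120,5,"t4",cv2.imread("pics/top4.png"))
```

```text
t 6.175 pos [0.4197 0.288  0.1166] zyaw -1.809 q [-0.55  0.38 -0.13  2.01  0.07  0.75 -2.52] F [ 0.3  0.2 -1.5] w 0.189 tilt [ 0.005  0.003 -1.   ]
side [(0.86, [498.8, 419.4]), (0.83, [398.9, 340.4]), (0.46, [277.8, 198.7])]
top [(0.67, [204.1, 378.8]), (0.63, [443.0, 184.4])]
```

View pics/s4.png

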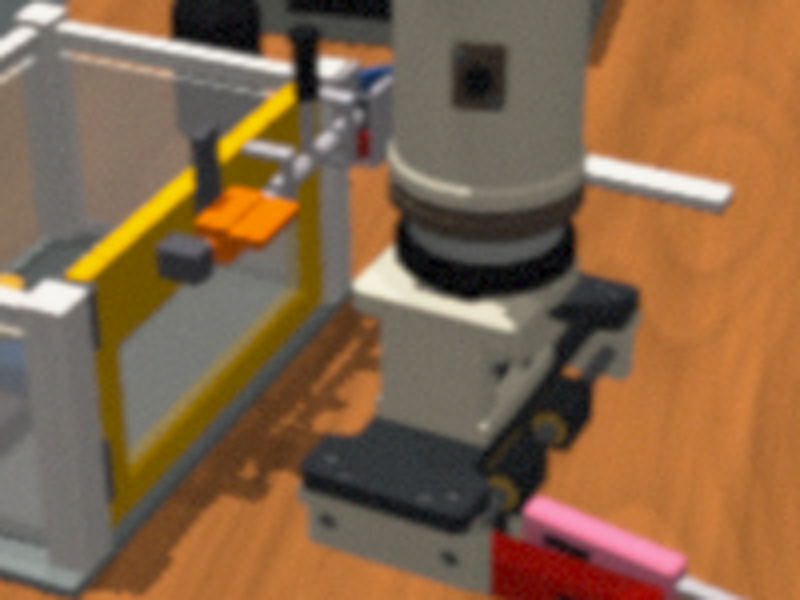

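View pics/t4.png

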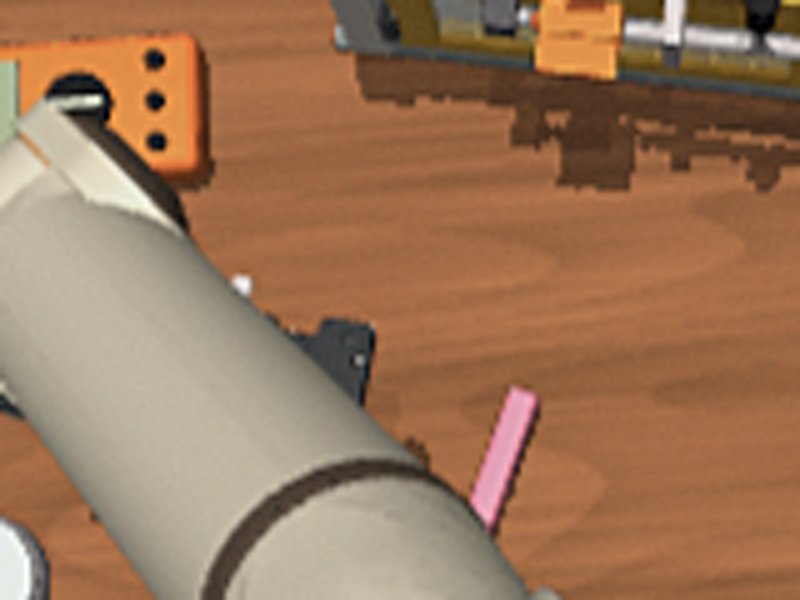

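Run:
```python
from h import *
print(onz("top",(228.4,236.4),.118), proj("top",(.4887,.2712,.116)),proj("side",(.4887,.2712,.116)))
# target: tip at lip front plus 12mm in; yaw box -0.175
yaw=-.175; ex=np.array([np.cos(yaw),np.sin(yaw)]); lip=np.array([.575,.077])
def tcp(tipdist,z): 
    p=lip+ex*(tipdist-.071); return (p[0],p[1],z)
ya=yaw+np.pi/2
rows([(tcp(-.06,.117),ya),(tcp(-.03,.125),ya),(tcp(.012,.125),ya)])
```

```text
[0.47842662 0.26769797 0.118     ] [227.11781537 232.96740392] [284.97297788 309.35166443]
t 6.375 pos [0.4168 0.2858 0.1126] zyaw -1.808 q [-0.55  0.38 -0.12  2.02  0.07  0.75 -2.52] F [-1.2  0.2 -1.7] w 0.194 tilt [-0.002 -0.001 -1.   ]
X [0.446  0.0998 0.117 ] -> shift [-0.0722 -0.0042  0.1739] twist -0.04
X [0.4755 0.0946 0.125 ] -> shift [-0.1021 -0.0122  0.172 ] twist -0.04
X [0.5169 0.0873 0.125 ] -> shift [-0.144  -0.0123  0.1694] twist -0.04
```

Call:
{"method": "move_arm", "body": {
  "targets": [
    [[1,-0.01,-0.004,0.02,0],[1,-0.02,-0.004,0.05,-0.01],[1,-0.03,-0.004,0.08,-0.02],[1,-0.045,-0.004,0.11,-0.03],[1,-0.06,-0.004,0.14,-0.04],[1,-0.07,-0.004,0.16,-0.04],[1,-0.072,-0.004,0.174,-0.04],[1,-0.072,-0.004,0.174,-0.04],[1,-0.072,-0.004,0.174,-0.04],[1,-0.072,-0.004,0.174,-0.04]]
  ]
}}

```text
t: 7.62
ee_pos: [0.4466, 0.1016, 0.1177]
ee_rot: [-0.185, -2.131, 2.131]
ft_force: [-0.5, 1.2, -1.1]
width: 0.194
```

Run:
```python
from h import *
for n in("side","top"):
    im=imaging.get_image(n); cv2.imwrite(f"pics/{n}5.png",im)
    print(n,[(round(d['conf'],2),[round(float(x),1) for x in d['uv']]) for d in imaging.mark_of("pry_tip",n)])
crop("side",200,170,200,150,4,"s5",cv2.imread("pics/side5.png"))
crop("top",220,140,160,120,5,"t5",cv2.imread("pics/top5.png"))
yaw=-.175; ex=np.array([np.cos(yaw),np.sin(yaw)]); lip=np.array([.575,.077])
def tcp(tipdist,z): 
    p=lip+ex*(tipdist-.071); return (p[0],p[1],z)
ya=yaw+np.pi/2
rows([(tcp(-.03,.127),ya),(tcp(.012,.127),ya)])
e=bot.observe()["ee_pos"];R=Rn.from_rotvec(bot.observe()["ee_rot"]).as_matrix()
t=e-R[:,0]*.071; print(t,proj("side",t),proj("top",t))
```

```text
side [(0.82, [298.9, 258.1]), (0.81, [398.1, 338.1]), (0.61, [499.2, 423.3]), (0.27, [271.0, 236.8])]
top [(0.73, [208.7, 384.2]), (0.49, [269.6, 305.8])]
t 7.825 pos [0.4467 0.101  0.1178] zyaw -1.745 q [-0.22  0.3  -0.08  2.13  0.03  0.71 -2.06] F [ 0.4  0.4 -2.1] w 0.193 tilt [ 0.  0. -1.]
X [0.4755 0.0946 0.127 ] -> shift [-0.0295 -0.0092  0.0013] twist 0.001
X [0.5169 0.0873 0.127 ] -> shift [-0.0715 -0.0092  0.0014] twist 0.001
[0.51663484 0.08870561 0.1177794 ] [294.34921262 255.78488165] [293.17073555 218.28035296]
```

View pics/s5.png

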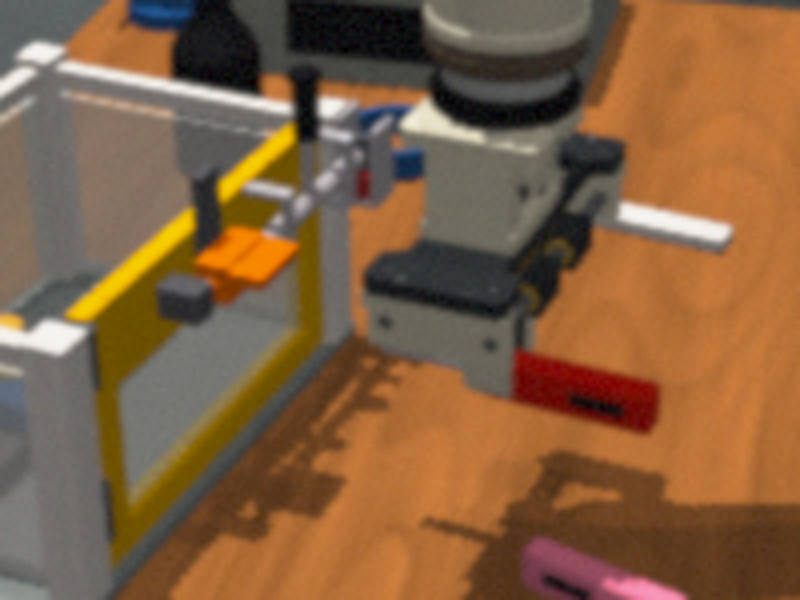

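View pics/t5.png

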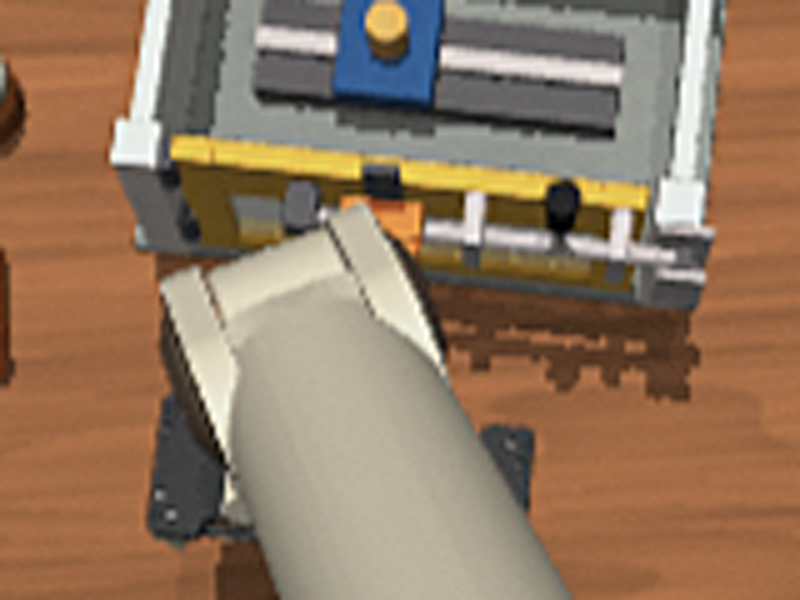

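Call:
{"method": "move_arm", "body": {
  "targets": [
    [[1,-0.015,-0.009,0.001,0],[1,-0.03,-0.009,0.001,0],[1,-0.045,-0.009,0.001,0],[1,-0.06,-0.009,0.001,0],[1,-0.072,-0.009,0.001,0],[1,-0.072,-0.009,0.001,0],[1,-0.072,-0.009,0.001,0],[1,-0.072,-0.009,0.001,0]]
  ]
}}

```text
t: 8.82
ee_pos: [0.5168, 0.0871, 0.1266]
ee_rot: [-0.186, -2.13, 2.13]
ft_force: [-0.5, -0.4, -1.3]
width: 0.199
```

Run:
```python
from h import *
im=imaging.get_image("side");crop("side",200,170,200,150,4,"s6",im)
im=imaging.get_image("top");crop("top",220,140,160,120,5,"t6",im)
rows([])
```

```text
t 8.925 pos [0.517  0.0871 0.1268] zyaw -1.745 q [-0.17  0.39 -0.06  1.97  0.03  0.79 -1.99] F [-0.2 -0.5 -1.7] w 0.197 tilt [-0.  0. -1.]
```

View pics/s6.png

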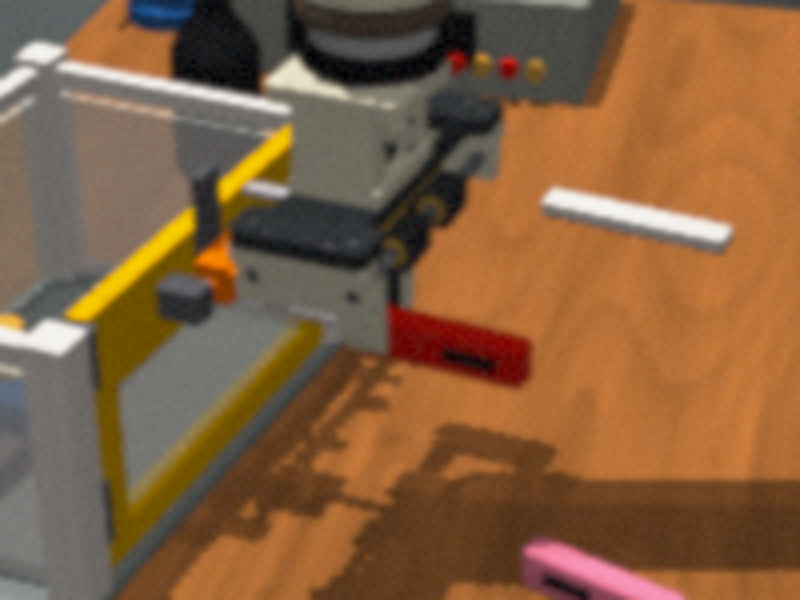

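View pics/t6.png

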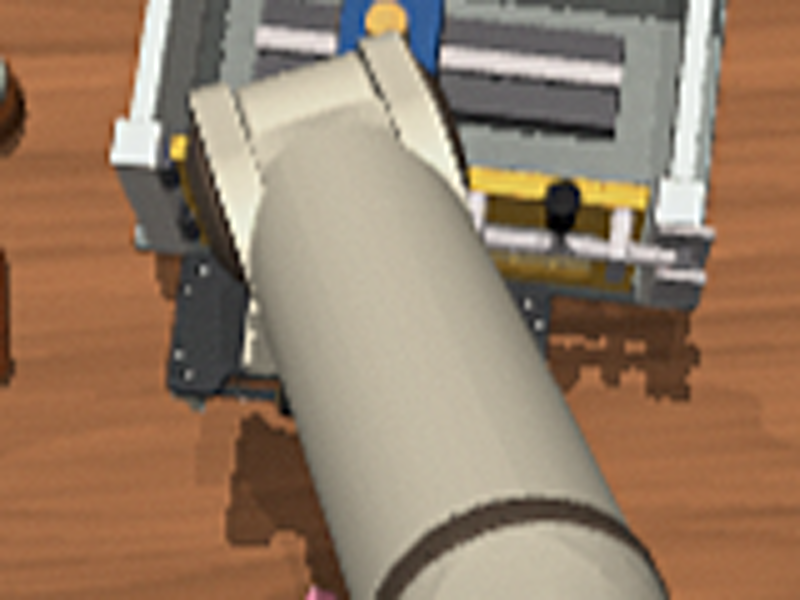

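Call:
{"method": "move_arm", "body": {
  "targets": [
    [[1,0,-0.008,0,0],[1,0,-0.014,0,0],[1,0,-0.017,0,0],[1,0,-0.019,0,0],[1,0,-0.021,0,0],[1,0,-0.021,0,0]]
  ]
}}

```text
t: 9.68
ee_pos: [0.5173, 0.0869, 0.1474]
ee_rot: [-0.186, -2.13, 2.13]
ft_force: [1.1, -0.1, -4.8]
width: 0.189
```

Force is building (about 3 N on the lip). I'll keep raising.

Call:
{"method": "move_arm", "body": {
  "targets": [
    [[1,0,-0.002,0,0],[1,0,-0.004,0,0],[1,0,-0.004,0,0]]
  ]
}}

```text
t: 10.05
ee_pos: [0.5177, 0.0871, 0.1521]
ee_rot: [-0.187, -2.131, 2.13]
ft_force: [0.0, -0.2, -0.4]
width: 0.194
```

Call:
{"method": "move_arm", "body": {
  "targets": [
    [[1,0,-0.002,0,0],[1,0,-0.004,0,0],[1,0,-0.004,0,0]]
  ]
}}

```text
t: 10.42
ee_pos: [0.5179, 0.0872, 0.1564]
ee_rot: [-0.188, -2.131, 2.13]
ft_force: [0.1, -0.0, -0.9]
width: 0.192
```

Run:
```python
from h import *
im=imaging.get_image("side");crop("side",200,170,200,150,4,"s7",im)
rows([])
```

```text
t 10.475 pos [0.5177 0.0871 0.1561] zyaw -1.746 q [-0.17  0.34 -0.06  1.95  0.03  0.85 -1.99] F [-0.3  0.6 -2. ] w 0.195 tilt [ 0.001  0.    -1.   ]
```

View pics/s7.png

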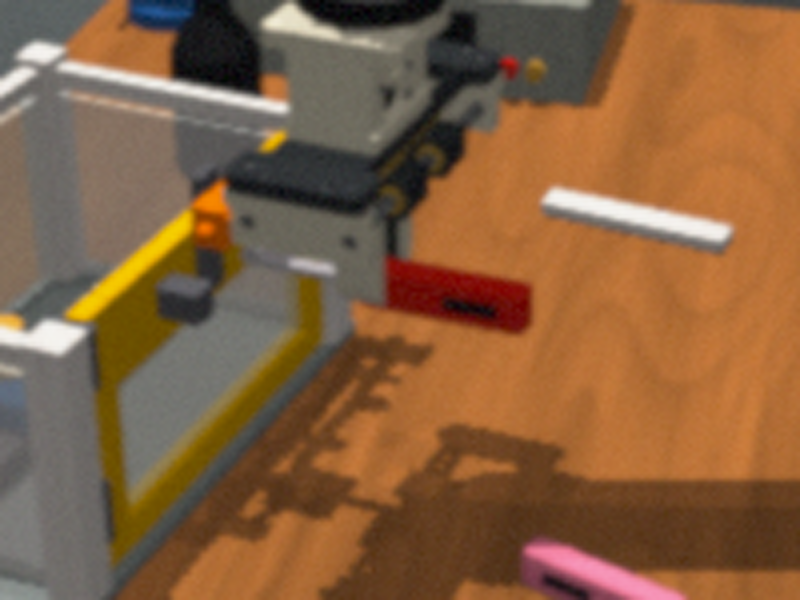

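The clip body has risen to about (210,218) in the crop and the lip force is gone, so it popped. Next I retreat and lay the tool back.

Run:
```python
from h import *
ya=-.238+np.pi/2
rows([((.447,.0995,.152),None),((.417,.287,.115),ya),((.417,.287,.0145),ya)])
```

```text
t 10.475 pos [0.5177 0.0871 0.1561] zyaw -1.746 q [-0.17  0.34 -0.06  1.95  0.03  0.85 -1.99] F [-0.3  0.6 -2. ] w 0.195 tilt [ 0.001  0.    -1.   ]
X [0.447  0.0995 0.152 ] -> shift [0.0718 0.0041 0.0001] twist 0.0
X [0.417 0.287 0.115] -> shift [ 0.134   0.0411 -0.1793] twist 0.04
X [0.417  0.287  0.0145] -> shift [ 0.1341  0.1416 -0.1793] twist 0.04
```

Call:
{"method": "move_arm", "body": {
  "targets": [
    [[1,0.02,0.004,0,0],[1,0.045,0.004,0,0],[1,0.072,0.004,0,0],[1,0.085,0.015,-0.03,0],[1,0.095,0.025,-0.06,0.01],[1,0.105,0.035,-0.09,0.02],[1,0.115,0.041,-0.12,0.03],[1,0.125,0.041,-0.15,0.04],[1,0.134,0.041,-0.179,0.04],[1,0.134,0.06,-0.179,0.04],[1,0.134,0.09,-0.179,0.04],[1,0.134,0.115,-0.179,0.04],[1,0.134,0.13,-0.179,0.04],[1,0.134,0.138,-0.179,0.04],[1,0.134,0.141,-0.179,0.04],[1,0.134,0.141,-0.179,0.04]]
  ]
}}

```text
t: 12.48
ee_pos: [0.417, 0.2868, 0.0152]
ee_rot: [-0.251, -2.096, 2.095]
ft_force: [-0.5, 0.6, -0.9]
width: 0.189
```

Call:
{"method": "move_arm", "body": {
  "targets": [
    [[0.5,0,0,0,0],[0.5,0,0,0,0],[0.5,0,0,0,0],[0.5,0,-0.03,0,0],[0.5,0,-0.08,0,0],[0.5,0,-0.13,0,0],[0.5,0,-0.18,0,0],[0.5,0.02,-0.22,-0.01,0],[0.5,0.02,-0.26,-0.02,0],[0.5,0.02,-0.27,-0.02,-0.02],[0.5,0.02,-0.27,-0.02,-0.04]]
  ]
}}

```text
t: 13.85
ee_pos: [0.402, 0.3105, 0.2849]
ee_rot: [-0.186, -2.132, 2.131]
ft_force: [0.9, 0.0, 0.4]
width: 0.5
```

Run:
```python
from h import *
S=imaging.get_image("side");cv2.imwrite("pics/side8.png",S); crop("side",200,170,130,130,5,"s8",S)
T=imaging.get_image("top");crop("top",235,85,150,130,5,"t8",T); cv2.imwrite("pics/top8.png",T)
for q in("bolt_knob","clip_lip","pry_tip","keeper_lip"):
  for n in("side","top"): print(q,n,[(round(d['conf'],2),[round(float(x),1) for x in d['uv']]) for d in imaging.mark_of(q,n)])
rows([])
```

```text
bolt_knob side [(0.84, [276.4, 198.6])]
bolt_knob top [(0.8, [331.4, 179.4])]
clip_lip side [(0.82, [269.9, 224.1])]
clip_lip top [(0.68, [296.3, 193.6])]
pry_tip side [(0.76, [499.3, 420.1]), (0.62, [395.5, 338.9]), (0.55, [293.3, 354.2])]
pry_tip top [(0.69, [267.3, 309.9]), (0.48, [207.1, 382.1])]
keeper_lip side [(0.93, [289.2, 211.1])]
keeper_lip top [(0.8, [350.5, 194.5])]
t 14.35 pos [0.4018 0.3106 0.2843] zyaw -1.746 q [-0.62  0.17 -0.1   1.85  0.02  1.12 -2.47] F [-0.1  0.3  0.2] w 0.5 tilt [-0.001 -0.    -1.   ]
```

View pics/s8.png

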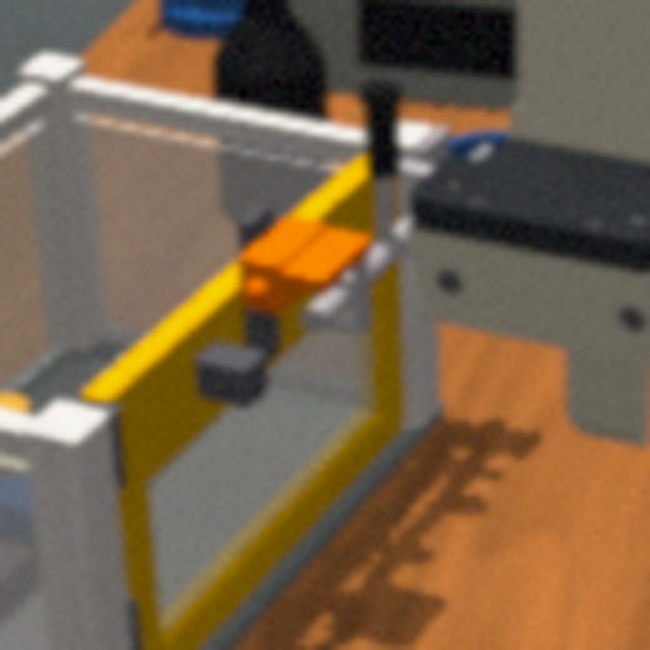

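View pics/t8.png

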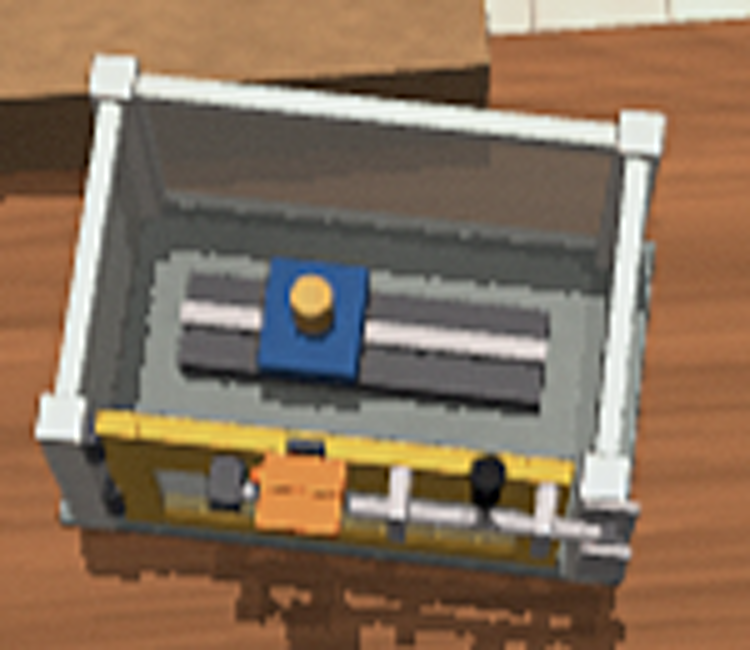

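View pics/side8.png

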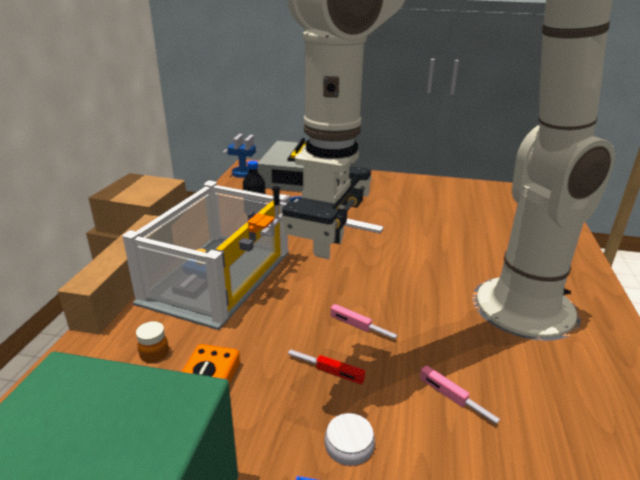

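The clip is up (orange at s8 (305,245), moved up about 13 px) and the red tool is back on the bench at side (326,366). Next is the knob.

Run:
```python
from h import *
print("knob",tri((276.4,198.6),(331.4,179.4)),tri((276.1,198.8),(332.4,180.2)))
print("lip proj",proj("side",(.575,.077,.148)),proj("side",(.575,.077,.182)),"tri",tri((269.9,224.1),(296.3,193.6)))
print("knobcap proj",proj("side",(.588,-.0222,.224)),proj("top",(.588,-.0222,.224)))
ya=-.175+np.pi/2
rows([((.45,.1,.284),ya),((.588,-.0222,.284),ya),((.588,-.0222,.193),ya)])
```

```text
knob [ 0.58952698 -0.02057722  0.19787761] [ 0.58946446 -0.02296444  0.19575176]
lip proj [269.34497775 238.08117879] [268.75926667 224.25033319] tri [0.57018659 0.07480564 0.18080151]
knobcap proj [275.12028148 187.35137575] [332.70386842 178.29225147]
t 14.35 pos [0.4018 0.3106 0.2843] zyaw -1.746 q [-0.62  0.17 -0.1   1.85  0.02  1.12 -2.47] F [-0.1  0.3  0.2] w 0.5 tilt [-0.001 -0.    -1.   ]
X [0.45  0.1   0.284] -> shift [-0.0841  0.0004  0.199 ] twist -0.0
X [ 0.588  -0.0222  0.284 ] -> shift [-0.2413  0.0004  0.2953] twist -0.0
X [ 0.588  -0.0222  0.193 ] -> shift [-0.2413  0.0914  0.2952] twist -0.0
```

Call:
{"method": "move_arm", "body": {
  "targets": [
    [[0.5,-0.02,0,0.05,0],[0.5,-0.045,0,0.1,0],[0.5,-0.065,0,0.15,0],[0.5,-0.09,0,0.2,0],[0.5,-0.13,0,0.235,0],[0.5,-0.17,0,0.265,0],[0.5,-0.21,0,0.285,0],[0.5,-0.235,0,0.295,0],[0.5,-0.242,0,0.295,0],[0.5,-0.242,0,0.295,0],[0.5,-0.242,0,0.295,0]]
  ]
}}

```text
t: 15.72
ee_pos: [0.5881, -0.0206, 0.2847]
ee_rot: [-0.184, -2.131, 2.13]
ft_force: [0.6, 0.2, -0.4]
width: 0.498
```

Run:
```python
from h import *
S=imaging.get_image("side"); crop("side",200,120,200,150,4,"s9",S)
ya=-.175+np.pi/2
rows([((.589,-.0222,.193),ya)])
```

```text
t 15.775 pos [ 0.5881 -0.0208  0.2849] zyaw -1.744 q [-0.16  0.32  0.19  1.67 -0.07  1.16 -1.7 ] F [-0.4  0.3 -0.8] w 0.502 tilt [-0.     0.001 -1.   ]
X [ 0.589  -0.0222  0.193 ] -> shift [-0.0011  0.0919  0.0013] twist 0.001
```

View pics/s9.png

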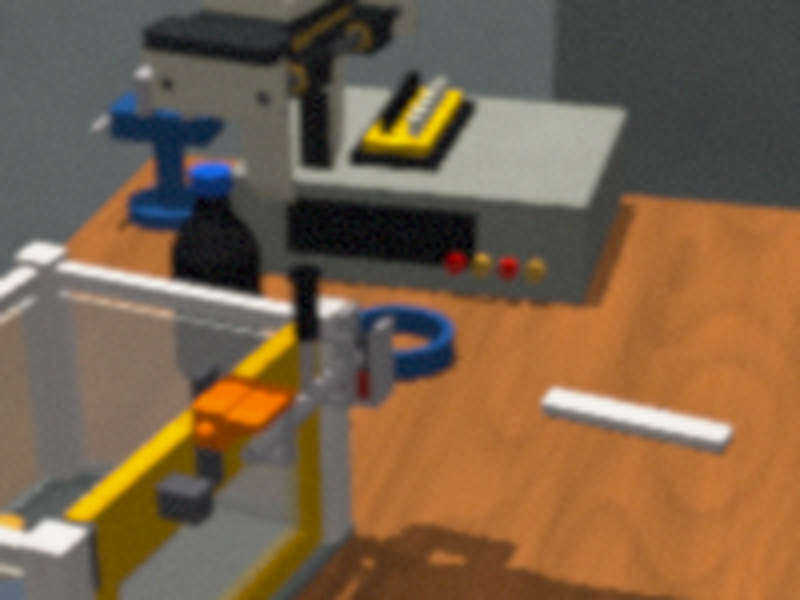

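Call:
{"method": "move_arm", "body": {
  "targets": [
    [[0.5,-0.001,0.03,0.001,0],[0.5,-0.001,0.055,0.001,0],[0.5,-0.001,0.075,0.001,0],[0.5,-0.001,0.088,0.001,0],[0.5,-0.001,0.092,0.001,0],[0.5,-0.001,0.092,0.001,0]]
  ]
}}

```text
t: 16.52
ee_pos: [0.5899, -0.0229, 0.1932]
ee_rot: [-0.187, -2.13, 2.13]
ft_force: [-0.1, -0.1, 0.7]
width: 0.497
```

Call:
{"method": "move_arm", "body": {
  "targets": [
    [[1,0,0,0,0],[1,0,0,0,0],[1,0,0,0,0],[1,0,0,0,0],[1,0,0,0,0],[1,0,0,0,0]]
  ],
  "grip_force": 30
}}

```text
t: 17.27
ee_pos: [0.5901, -0.0227, 0.1931]
ee_rot: [-0.187, -2.131, 2.13]
ft_force: [0.5, 2.2, 2.5]
width: 0.198
```

Run:
```python
from h import *
S=imaging.get_image("side"); crop("side",200,140,200,150,4,"s10",S)
rows([])
```

```text
t 17.325 pos [ 0.59   -0.0227  0.193 ] zyaw -1.745 q [-0.15  0.41  0.18  1.76 -0.09  0.98 -1.68] F [1.5 1.6 2.5] w 0.193 tilt [ 0.001  0.    -1.   ]
```

View pics/s10.png

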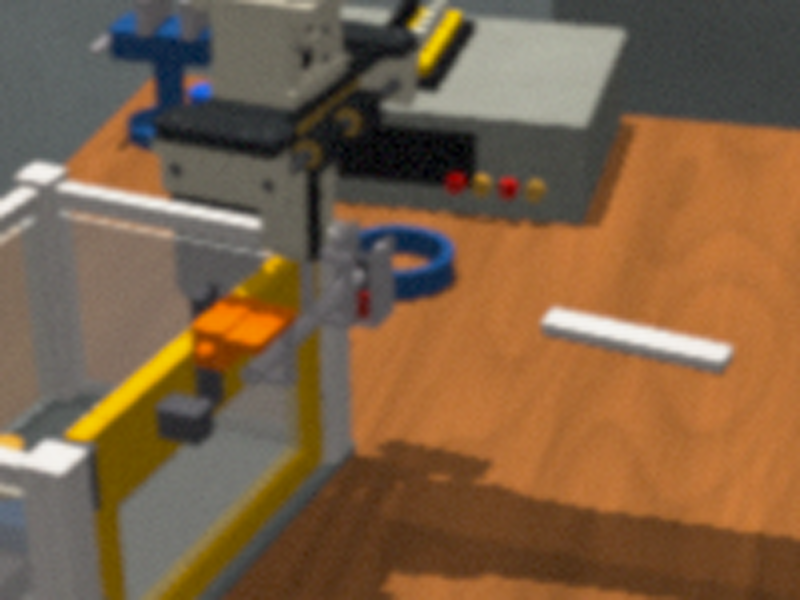

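Call:
{"method": "move_arm", "body": {
  "targets": [
    [[1,0,0,0,0],[1,0,0,0,0],[1,0,-0.003,0,0],[1,0,-0.006,0,0],[1,0,-0.009,0,0],[1,0,-0.011,0,0],[1,0,-0.011,0,0]]
  ]
}}

```text
t: 18.2
ee_pos: [0.5898, -0.0227, 0.2039]
ee_rot: [-0.187, -2.131, 2.13]
ft_force: [2.6, 4.0, -2.0]
width: 0.204
```

Run:
```python
from h import *
S=imaging.get_image("side"); crop("side",200,140,200,150,4,"s11",S)
rows([])
```

```text
t 18.25 pos [ 0.5898 -0.0226  0.2039] zyaw -1.745 q [-0.15  0.4   0.18  1.75 -0.08  1.   -1.68] F [ 3.   4.3 -1.3] w 0.197 tilt [ 0.  0. -1.]
```

View pics/s11.png

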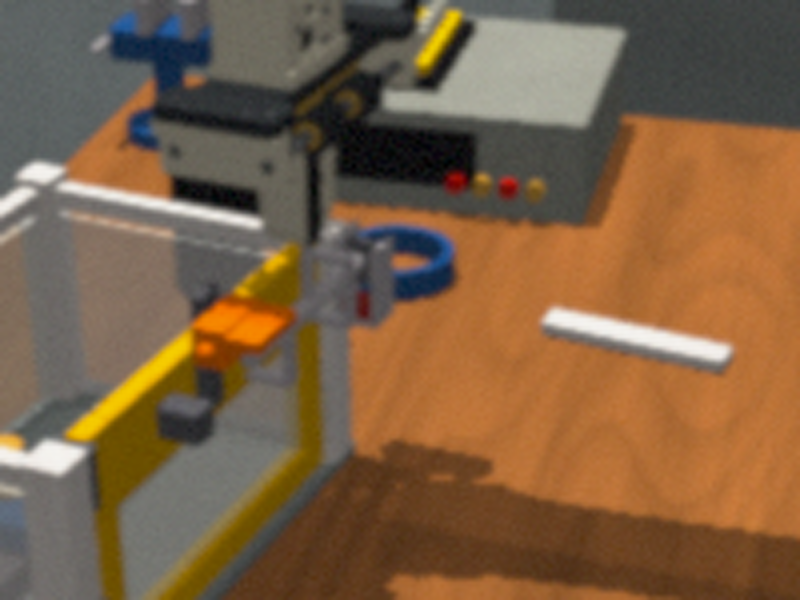

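Call:
{"method": "move_arm", "body": {
  "targets": [
    [[1,0,0,-0.004,0],[1,0,0,-0.008,0],[1,0,0,-0.012,0],[1,0,0,-0.016,0],[1,0,0,-0.02,0],[1,0,0,-0.02,0]]
  ]
}}

```text
t: 19.0
ee_pos: [0.5934, -0.0024, 0.2037]
ee_rot: [-0.186, -2.131, 2.13]
ft_force: [2.7, 1.1, -0.3]
width: 0.194
```

Call:
{"method": "move_arm", "body": {
  "targets": [
    [[1,0,0,-0.004,0],[1,0,0,-0.008,0],[1,0,0,-0.012,0],[1,0,0,-0.014,0],[1,0,0,-0.014,0]]
  ]
}}

```text
t: 19.62
ee_pos: [0.5958, 0.0111, 0.2038]
ee_rot: [-0.186, -2.131, 2.13]
ft_force: [2.5, 0.1, -1.2]
width: 0.198
```

Run:
```python
from h import *
S=imaging.get_image("side"); crop("side",200,140,200,150,4,"s12",S)
T=imaging.get_image("top"); crop("top",220,100,160,120,5,"t12",T)
rows([])
```

```text
t 19.725 pos [0.5958 0.011  0.2038] zyaw -1.745 q [-0.2   0.4   0.17  1.74 -0.08  1.   -1.74] F [ 3.  -0.2 -1.6] w 0.199 tilt [ 0.     0.001 -1.   ]
```

View pics/s12.png

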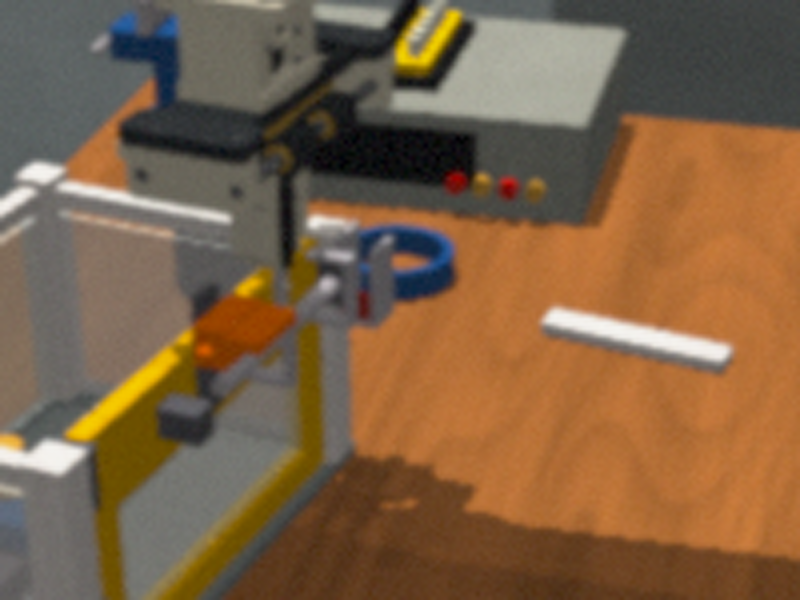

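View pics/t12.png

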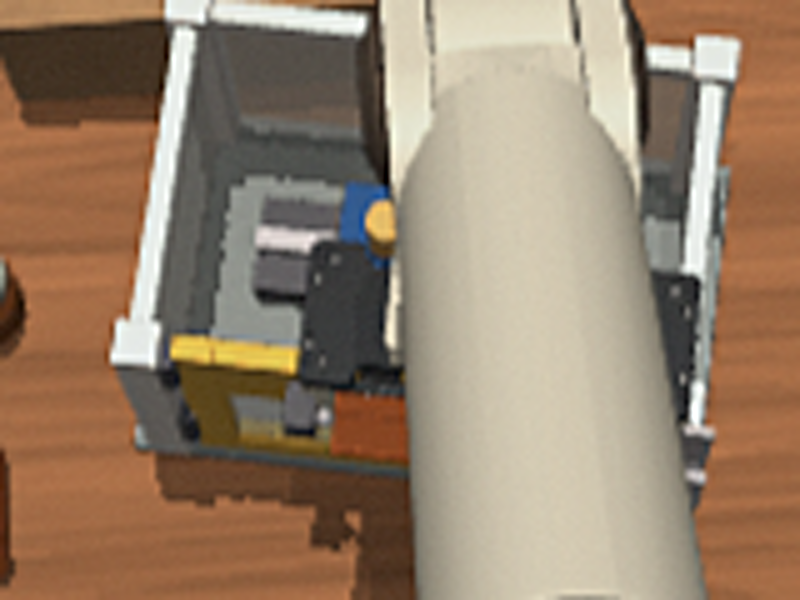

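Run:
```python
from h import *
s=bot.observe();p=s["ee_pos"];H=np.array([.649,.1854])
w=[]
for th in (.05,.1,.15,.2,.25,.31):
    c,sn=np.cos(-th),np.sin(-th); d=p[:2]-H
    q=H+np.array([c*d[0]-sn*d[1],sn*d[0]+c*d[1]]); w.append(((q[0],q[1],p[2]),-1.745-th))
rows(w)
```

```text
t 19.725 pos [0.5958 0.011  0.2038] zyaw -1.745 q [-0.2   0.4   0.17  1.74 -0.08  1.   -1.74] F [ 3.  -0.2 -1.6] w 0.199 tilt [ 0.     0.001 -1.   ]
X [0.5871 0.0139 0.2038] -> shift [ 0.009  -0.     -0.0013] twist 0.032
X [0.5786 0.0172 0.2038] -> shift [ 0.018  -0.     -0.0031] twist 0.064
X [0.5703 0.0209 0.2038] -> shift [ 0.0268 -0.     -0.0053] twist 0.095
X [0.5622 0.0251 0.2038] -> shift [ 0.0355 -0.     -0.008 ] twist 0.127
X [0.5543 0.0296 0.2038] -> shift [ 0.0441 -0.     -0.0111] twist 0.159
X [0.5451 0.0356 0.2038] -> shift [ 0.0541 -0.     -0.0154] twist 0.197
```

Call:
{"method": "move_arm", "body": {
  "targets": [
    [[1,0.0045,0,-0.0006,0.016],[1,0.009,0,-0.0013,0.032],[1,0.009,0,-0.0013,0.032]]
  ]
}}

```text
t: 20.1
ee_pos: [0.5866, 0.0138, 0.2038]
ee_rot: [-0.238, -2.103, 2.102]
ft_force: [2.9, 0.2, -2.0]
width: 0.197
```

Call:
{"method": "move_arm", "body": {
  "targets": [
    [[1,0.0045,0,-0.0006,0.016],[1,0.009,0,-0.0013,0.032],[1,0.0135,0,-0.0022,0.048],[1,0.018,0,-0.0031,0.064],[1,0.0224,0,-0.0042,0.08],[1,0.0268,0,-0.0053,0.095],[1,0.0311,0,-0.0066,0.111],[1,0.0355,0,-0.008,0.127],[1,0.0398,0,-0.0095,0.143],[1,0.0441,0,-0.0111,0.159],[1,0.0458,0,-0.0117,0.165],[1,0.0458,0,-0.0117,0.165],[1,0.0458,0,-0.0117,0.165]]
  ]
}}

```text
t: 21.72
ee_pos: [0.5448, 0.0346, 0.2036]
ee_rot: [-0.482, -1.95, 1.951]
ft_force: [2.6, -3.3, -1.6]
width: 0.195
```

Run:
```python
from h import *
S=imaging.get_image("side"); crop("side",200,140,200,150,4,"s13",S)
T=imaging.get_image("top"); crop("top",220,100,160,120,5,"t13",T);cv2.imwrite("pics/side13.png",S)
for q in("gate_edge","clip_lip","gate_hinge"):
  for n in("side","top"): print(q,n,[(round(d['conf'],2),[round(float(x),1) for x in d['uv']],onz(n,d['uv'],.182 if 'clip' in q else .172).round(4)) for d in imaging.mark_of(q,n)])
rows([])
H=np.array([.649,.1854])
for th in(.25,.28,.31): 
  a=-.175-th; e=H-.26*np.array([-np.sin(a),np.cos(a)]); print(th,e,proj("side",(*e,.172)),proj("top",(*e,.172)))
```

```text
gate_edge side [(0.94, [305.6, 208.3], array([ 0.5202, -0.0358,  0.172 ]))]
gate_edge top []
clip_lip side [(0.77, [283.6, 230.7], array([0.5367, 0.0977, 0.182 ]))]
clip_lip top [(0.65, [286.9, 201.6], array([0.5467, 0.1004, 0.182 ]))]
gate_hinge side [(0.92, [214.8, 250.9], array([0.652 , 0.1901, 0.172 ]))]
gate_hinge top [(0.65, [253.0, 167.8], array([0.6501, 0.1861, 0.172 ]))]
t 22.125 pos [0.5449 0.0347 0.2037] zyaw -2.055 q [-0.3   0.32  0.22  1.86 -0.09  0.97 -2.09] F [ 2.2 -3.1 -1.8] w 0.198 tilt [-0. -0. -1.]
0.25 [ 0.5417966  -0.05147007] [298.14861813 204.53808806] [344.44582484 200.46590193]
0.28 [ 0.5347398  -0.04814787] [300.73374399 205.43158928] [343.41501939 203.1153827 ]
0.31 [ 0.52778583 -0.04461549] [303.27329511 206.36507361] [342.29939128 205.7389379 ]
```

View pics/s13.png

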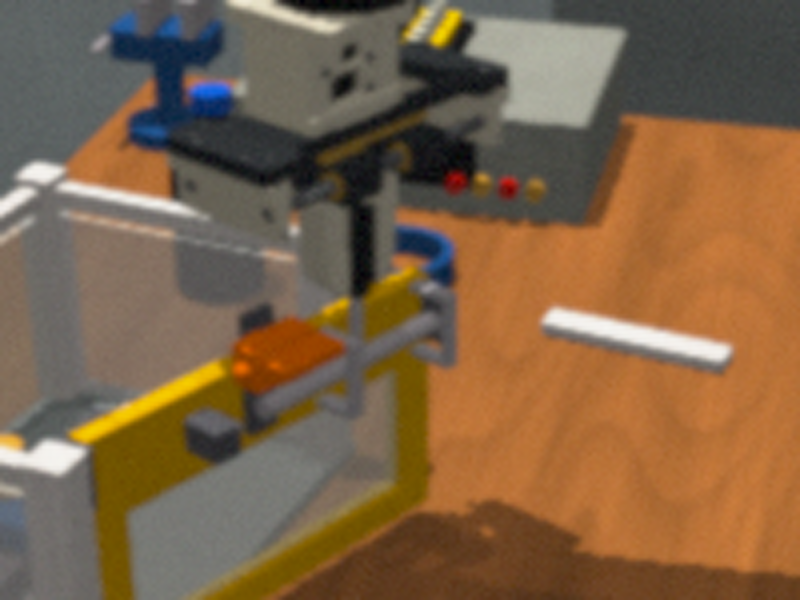

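View pics/t13.png

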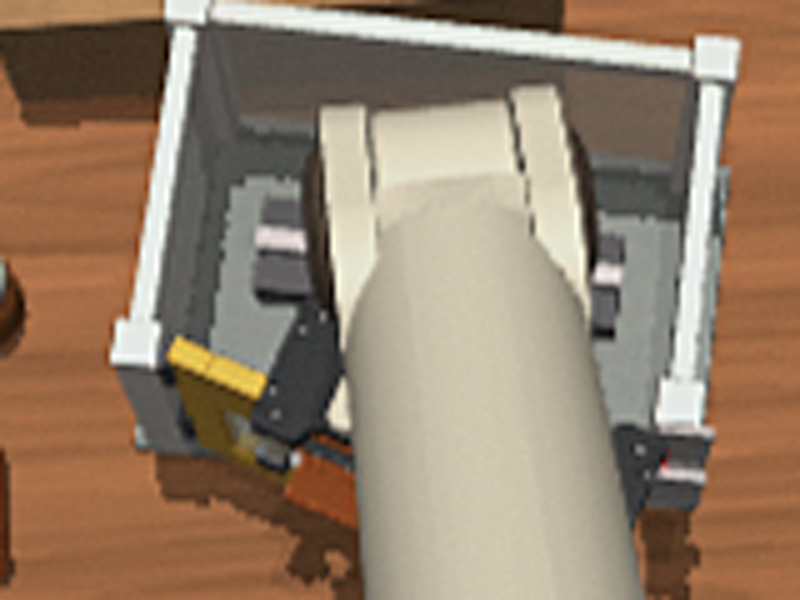

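Run:
```python
from h import *
print("clip tri",tri((283.6,230.7),(286.9,201.6)))
rows([])
print(bot.finish_job())
```

```text
clip tri [0.54094113 0.09965864 0.18420179]
t 22.125 pos [0.5449 0.0347 0.2037] zyaw -2.055 q [-0.3   0.32  0.22  1.86 -0.09  0.97 -2.09] F [ 2.2 -3.1 -1.8] w 0.198 tilt [-0. -0. -1.]
the job is handed in; nothing more can be done
None
```

View pics/side13.png

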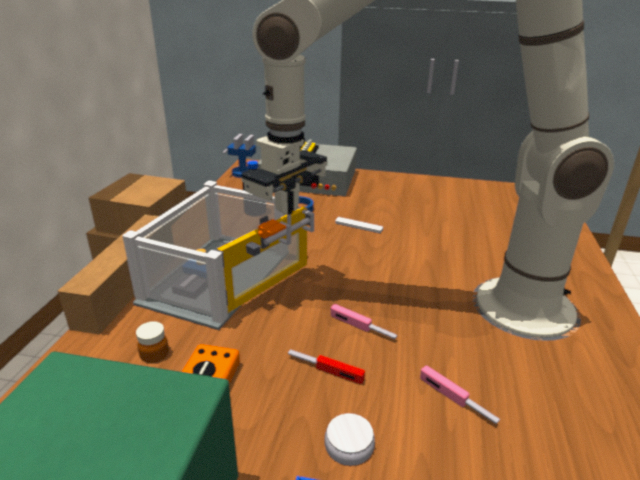

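I finished the job in the order asked and handed it in at about 22 s, with the gripper still holding the gate open by the bolt knob.

- **Clip:** I pried it up with the red tool, and the lip force dropped away as it snapped free. The last picture puts its lip at about 184 mm, against 182 mm expected for fully up.
- **Pry tool:** It is back on the bench within a few millimetres of where it first lay, clear of the box.
- **Bolt:** I lifted it about 11 mm and drew it about 34 mm towards the hinge. The picture showed its nose out of the keeper.
- **Gate:** It is held open about 0.31 rad. From the arm's own motion the free edge has moved about 80 mm.
- **Bystanders:** Nothing else appears to have moved in the side view.

The checks did not all agree exactly:

- **Gate opening:** The network's edge marks in the side camera gave about 73 mm. A rough reading of the gate line in the top view gave nearer 85 mm, and the top camera could not see the edge itself.
- **Grip width:** The gripper read about 18 mm on the 16 mm knob. The grip held throughout, and the forces on the wrist stayed around 5 N or less at every reading.

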